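# Rake a dropped jar lid out of the gap in a display stand

## Robot

A 6-joint arm with a two-finger parallel gripper is mounted at the origin on the work surface. World frame = base frame: x ahead of the robot, y to its left, z up, the work surface at z = 0. Lengths are in m, angles in rad, forces in N, time in s.
With the tool pointing down it reaches from about 0.3 to 0.775 m from the base axis. Payload 14.6 kg.
Tool frame: the origin (TCP) lies at the very end of the fingers, on their centre line; the grasp point (between the pads) lies 19 mm behind it; y points along the fingers, z is the direction in which the jaws open and shut, and the axes are right-handed (so a half turn about y gives the same grasp; the last joint's range is limited). The gripper opens to 94 mm and grips with 3 to 60 N. Pads are 16 mm wide; open, the fingers measure 119 mm over their backs; the gripper's body (75 mm by 177 mm) begins 78 mm behind the grasp point.
Start: joints at [-1.394, 0.3, 1.521, -0, 1.321, -0.067], TCP at [0.133, -0.534, 0.205] pointing down, gripper open.
Joint ranges: [-3.03, 3.03], [-0.79, 2.21], [0.23, 2.52], [-1.04, 4.18], [0, 3.07], [-2.55, 2.55]. Speed limits (rad/s): [2.22, 2.22, 2.57, 3.14, 3.14, 3.14].

## Interface

Orientations are given as [roll, pitch, yaw] about the fixed x, y, z axes, in that order (R = Rz(yaw) Ry(pitch) Rx(roll)).
In Python, from station import get_obs, camera, job gives the robot as it stands.
- The arm moves only by the tool step_arm, never from a script. Its argument "targets" is a list of rows, each a list of 6 numbers: the shift along the tool's x, y, z in mm, then the turn, a rotation vector about the tool's x, y, z in degrees. In form: [[dx, dy, dz, rx, ry, rz], ...]. A call has 1 to 12 rows; each row shifts and turns the commanded pose from where the row before left it, along the tool's axes as they then stand; what a row does not reach is not made up. A row lasts 1/8 s, in which the tool goes at most 62.5 mm and 10.7 degrees, less where a joint would pass 70% of its speed; a pose out of reach is approached as far as the arm can. A call is refused whole if a number of a shift passes 62.5 or a number of a turn 10.7, either way. A call with a gripper value outside its range is refused whole. "gripper" is the opening, from -1 (shut) to 1 (fully open), set as the call begins (left out, the last holds). The fingers move at their own pace and stop on an object; "squeeze" is the grip in N (left out, the last holds). Time passes only in rows, so rows that do not move let the fingers close. It gives the time, the measured TCP pose, the force and the opening at its end, in the units of the state.
- get_obs(): the state, without advancing time (a new reading comes with each control period).
- camera(name): name is "scene" or "top"; returns a dict with "pixels" (384x512x3 uint8, red, green, blue), "intrinsics" (3x3 intrinsics, pixels), "R" (3x3) and "t" (3): a world point X has camera coordinates R X + t. Camera axes: x right, y down, z forward; pixel columns grow to the right and rows downward; lengths in m; the calibration is good to about 2 mm. A picture is of the moment at which its call begins. There is no depth.
- job.hand_in(): hands the job in, once; it reports no verdict.
The state is a dict: "time_s": time; "qpos": joint angles; "joint_vel": joint speeds; "tau": joint torques, N m; "ee_pos": TCP position; "eef_rot": TCP orientation; "force": force on the tool from outside, world axes, zero at the start; "moment": the same for the moment, N m; "grip_width": finger opening in m.
Only numpy, scipy, OpenCV 4.12 (cv2) and the standard library are available. Lean on these libraries where they do the work, as an engineer would, in place of code of your own. Each camera call takes 0.05 s, during which the arm holds its last target.

## Task

A small jar lid has dropped into the narrow gap of the display stand. Take the bent rod from its holder, reach down behind the lid with it, feel for the bottom gently, rake the lid out with the rod (not with your fingers) until it lies flat on the stand's front ledge, wholly clear of the gap, and hang the rod back in its holder as it was. Leave the goods around it where they are.

Things in the scene. Friction and masses are not known exactly. Their poses are not given: they have to be found in the camera images.
- stand_mouth (a point): Middle of the gap's front mouth on the fixed display stand, on the top face of its grey base board (8 mm above the table). x runs level into the gap, away from the robot; y across it, to the left; z up. The gap: 40 mm wide (y -20 to 20), open at the top, 60 mm deep, floor level with this point, from x = 0 (open mouth) to x = 155 mm, closed there by a wall 40 mm high.
- stand: The whole display stand: a plywood block 90 mm wide on each side of the gap, on a base board; origin 8 mm below stand_mouth, same axes. The bare front ledge is the same board: x -130 to 0, y -110 to 110 mm, level with the gap's floor. The rod must press on no part of the stand with more than 15 N.
- lid_center (a point): Centre (half-way up) of the dropped wooden jar lid, a flat solid disc 32 mm across and 10 mm high, about 40 g, lying flat on the gap's floor 50 to 115 mm behind the mouth. Its z axis is the disc's axis.
- lid: The lid; origin at the centre of its underside. The rod must not press on it with more than 15 N, and the gripper must not touch it.
- hook_grip (a point): Centre of the rod's black handle, an upright square bar 20 x 20 mm, 50 mm high: take it here from above, across either pair of faces. z up along the rod, x and y square to the faces. 25 mm below this point is the top of a 30 x 30 mm steel collar, 6 mm thick.
- hook: The whole bent rod, 120 g; origin on its axis at the collar's underside, 31 mm below hook_grip, same axes. A 10 mm tube, then a telescoping 8 mm rod bent square at the bottom into a foot along -y, tip 24 mm from the axis. The telescope is locked, at a length NOT measured that differs each time: the foot's underside is 105 to 140 mm below the collar's underside, so feel for the floor.
- holder_nest (a point): Where hook_grip is when the rod hangs in its fixed holder; axes as those of the hung rod. A steel fork: two prongs, tops 31 mm below this point, slot between them 16 mm wide (y -8 to 8), open at its -x end (x = -24 mm), closed by a wooden post from x = 30 mm on, no higher than the prongs.
- holder: The rod's holder; origin under its base, 196 mm below holder_nest, same axes; base 12 mm high. The rod hangs with its tube in the slot, collar flat on the prongs, foot below them: lift it some 15 mm and draw it out along -x until the collar and tube are clear (60 mm); hang it back the same way.
- jar_a: Glass jar on the left block, 48 mm across, 45 mm high; origin under its centre. Leave alone.
- jar_b: Glass jar on the right block, 44 mm across, 42 mm high; origin under its centre. Leave alone.
- jar_c: Small glass jar on the stand's ledge at the left, 40 mm across, 45 mm high; origin under its centre. Leave alone.
- carton: Small cardboard box on the stand's ledge at the right, 50 x 35 mm, 40 mm high; origin under its centre. Leave alone.
- plate: White plate on the table, 110 mm across, 14 mm high; origin under its centre. Leave alone.
- tin: Aluminium tin on the table, 70 x 50 mm, 60 mm high; origin under its centre. Leave alone.

How it is judged:
By the outcome, as a careful person would: the job done as asked, in the order asked, and still so for the second after the job is handed in, with the robot touching nothing.
It also fails if it takes over 69 s, if anything falls off the work surface, if the arm or the gripper's body presses on something with over 40 N, if the wrist force passes 120 N, or if a joint passes its speed limit or range.

## Working session

There is one attempt and no reset: what is moved stays moved. The work goes in short steps, Python scripts to look and compute and a tool call to move; the robot and the scene stay as the last step left them, time stands still between calls to the robot, and variables do not carry over. Pictures are saved under pics/ and viewed, and the job is handed in when it is done.

Besides the shell and the picture viewer there is one more tool, called after "Emit:" as name([rows], argument=value, ...), one row to a line, values as JSON. step_arm: Moves the arm, as the interface text tells. Its arguments: {"type":"object","properties":{"targets":{"type":"array","items":{"type":"array","items":{"type":"number"}}},"gripper":{"type":"number"},"squeeze":{"type":"number"}},"required":["targets"]}

```bash
mkdir -p pics; ls; python3 - <<'E'
from station import get_obs,camera
import cv2,numpy as np
o=get_obs()
for k,v in o.items(): print(k,np.round(v,4))
for n in("scene","top"):
    c=camera(n); cv2.imwrite(f"pics/{n}0.png",c["pixels"][:,:,::-1]); np.savez(f"{n}0.npz",**c)
    print(n,c["intrinsics"],c["R"],c["t"], -c["R"].T@c["t"])
E
```

```text
pics
time_s 0.0
qpos [-1.3936  0.3005  1.5216 -0.      1.3207 -0.0666]
joint_vel [-0.0003 -0.0017  0.0015  0.001  -0.      0.0005]
tau [ 0.00000e+00 -5.31809e+01 -3.52736e+01  7.08000e-02  2.43000e-02
 -1.00000e-04]
ee_pos [ 0.1327 -0.5335  0.2049]
eef_rot [-1.5720e+00  1.0000e-04 -2.8978e+00]
force [0.3179 0.3092 0.9261]
moment [-0.0562  0.0219 -0.0001]
grip_width 0.094
scene [[425.43670761   0.         253.55167817]
 [  0.         425.43670761 192.32287052]
 [  0.           0.           1.        ]] [[-0.8096777   0.58680243  0.00921643]
 [ 0.30013468  0.42752286 -0.85272702]
 [-0.50432252 -0.68766788 -0.52227548]] [ 0.43885286 -0.0336339   1.53762476] [1.14088287 0.8142345  0.77033852]
top [[424.10269593   0.         251.36289483]
 [  0.         424.10269593 187.91475159]
 [  0.           0.           1.        ]] [[-0.01626872 -0.99976712  0.0141788 ]
 [-0.99291574  0.01448468 -0.11793446]
 [ 0.11770162 -0.01599699 -0.99292015]] [0.01944925 0.57644251 1.04385246] [0.44981213 0.02779364 1.10416881]
```

```bash
python3 - <<'E'
import cv2
for n in("scene","top"):
    i=cv2.imread(f"pics/{n}0.png"); cv2.imwrite(f"pics/{n}0b.png",cv2.resize(i,(800,600),interpolation=cv2.INTER_CUBIC))
E
```

```text
(no output)
```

View pics/scene0b.png

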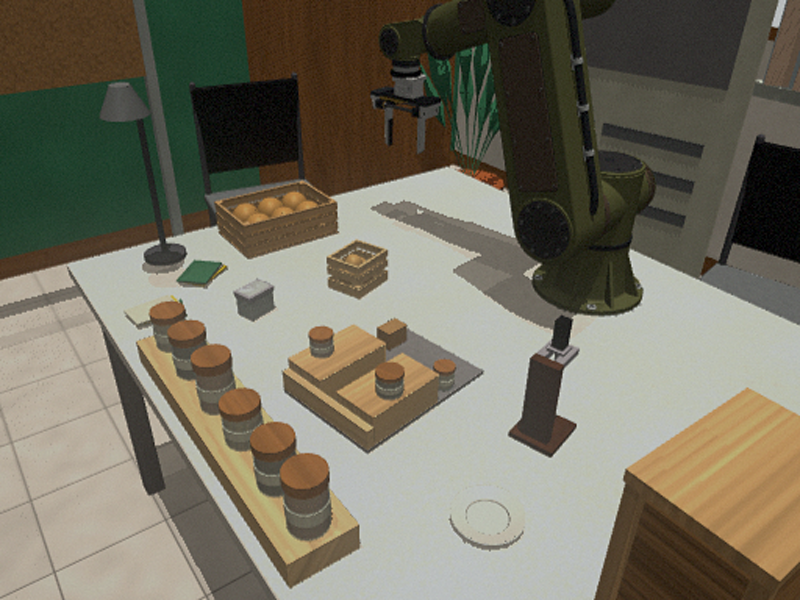

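View pics/top0b.png

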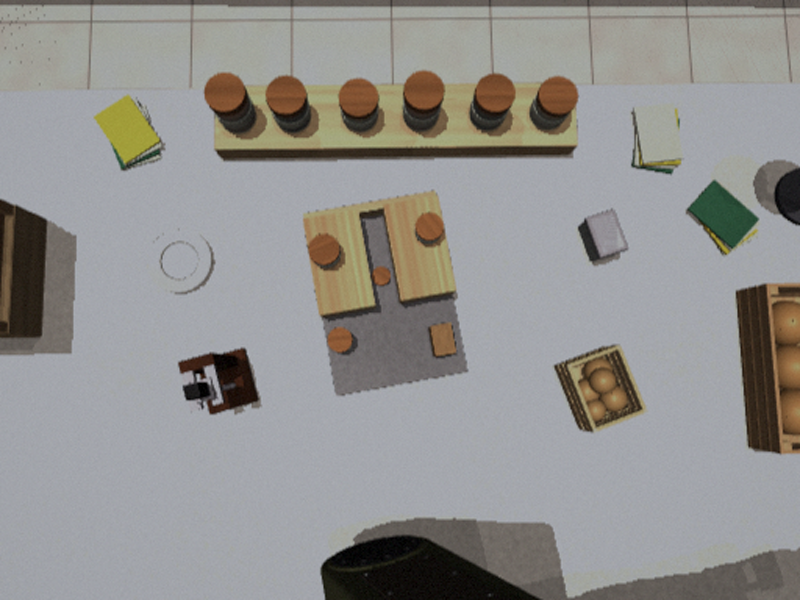

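The top view shows the stand in the middle with its gap at about (380,260) in the 800x600 picture. The lid is at (381,276), the holder at (220,380) and the plate at (180,260). I'll zoom in on the stand and holder.

```bash
python3 - <<'E'
import cv2
i=cv2.imread("pics/top0.png")
cv2.imwrite("pics/t_st.png",cv2.resize(i[115:260,185:305],None,fx=4,fy=4,interpolation=cv2.INTER_CUBIC))
cv2.imwrite("pics/t_ho.png",cv2.resize(i[210:275,100:180],None,fx=9,fy=9,interpolation=cv2.INTER_CUBIC))
i=cv2.imread("pics/scene0.png")
cv2.imwrite("pics/s_ho.png",cv2.resize(i[190:300,310:390],None,fx=5,fy=5,interpolation=cv2.INTER_CUBIC))
E
```

```text
(no output)
```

View pics/t_st.png

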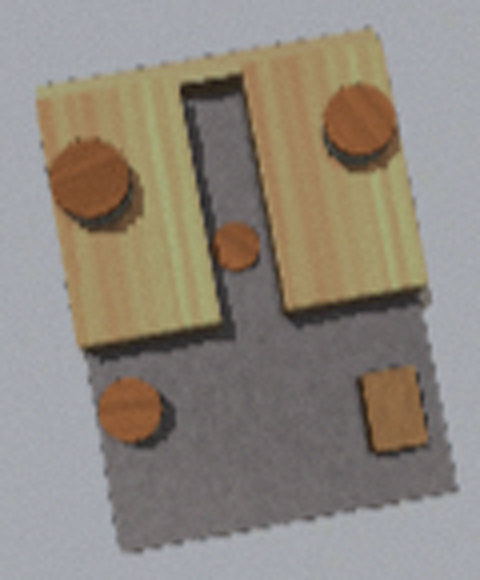

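View pics/t_ho.png

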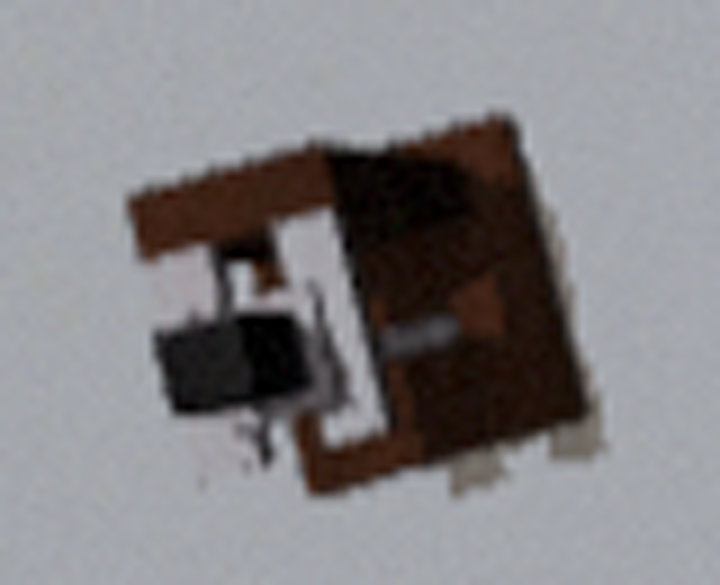

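View pics/s_ho.png

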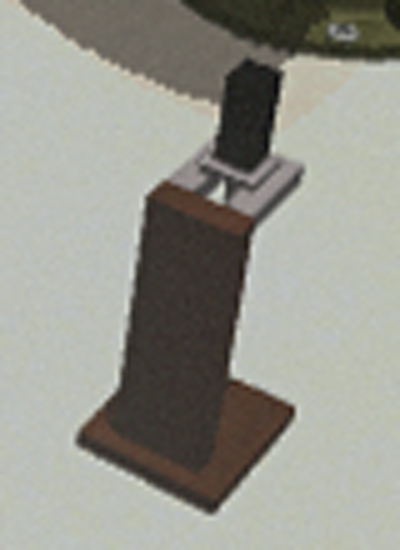

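```bash
cat > h.py <<'E'
import numpy as np,cv2
def ray(c,u,v,z):
    K,R,t=c["intrinsics"],c["R"],c["t"]
    uv=np.atleast_2d(np.c_[u,v]).astype(float)
    d=np.c_[uv,np.ones(len(uv))]@np.linalg.inv(K).T@R
    o=-R.T@t
    return o+d*((z-o[2])/d[:,2])[:,None]
def proj(c,P):
    p=np.atleast_2d(P)@c["R"].T+c["t"]; p=p@c["intrinsics"].T
    return p[:,:2]/p[:,2:]
E
python3 - <<'E'
import numpy as np,cv2
from h import *
c=dict(np.load("top0.npz")); im=c["pixels"]; hsv=cv2.cvtColor(im,cv2.COLOR_RGB2HSV)
# block tops mask (wood)
sub=np.zeros(im.shape[:2],np.uint8); sub[115:260,185:305]=1
H,S,V=[hsv[...,i].astype(int) for i in range(3)]
wood=((S>50)&(H>8)&(H<40)&(V>60)&(sub>0)).astype(np.uint8)
orange=((S>140)&(H<16)&(V>70)&(sub>0)).astype(np.uint8)
for p in [(220,160),(244,176),(244,170),(282,215),(240,220),(207,158),(215,215)]: print(p,im[p[1],p[0]],hsv[p[1],p[0]])
n,l,s,ce=cv2.connectedComponentsWithStats(orange)
for i in range(1,n):
    if s[i,4]>20: print("orange",s[i],ce[i],ray(c,*ce[i],.018)[0],ray(c,*ce[i],.053)[0])
cv2.imwrite("pics/m.png",np.hstack([cv2.resize(a[115:260,185:305]*255,None,fx=3,fy=3,interpolation=0) for a in (wood,orange)]))
E
```

```text
(220, 160) [161 150 104] [ 24  90 161]
(244, 176) [128  81  49] [ 12 157 128]
(244, 170) [118  96  84] [ 11  73 118]
(282, 215) [145 108  73] [ 15 127 145]
(240, 220) [107 103 103] [  0  10 107]
(207, 158) [121  78  47] [ 13 156 121]
(215, 215) [135  84  53] [ 11 155 135]
orange [266 137  18  17 238] [274.35294118 144.80672269] [ 0.69110613 -0.05162231  0.018     ] [ 0.68333083 -0.04906326  0.053     ]
orange [198 150  19  20 297] [206.91582492 159.28956229] [0.65508268 0.12447352 0.018     ] [0.64846817 0.12135817 0.053     ]
orange [238 171  11  12  97] [243.37113402 176.30927835] [0.60910038 0.03047755 0.018     ] [0.60396757 0.03039107 0.053     ]
orange [210 210  15  15 178] [217.0505618  217.03370787] [0.50491812 0.09920065 0.018     ] [0.50314242 0.09689968 0.053     ]
```

View pics/m.png

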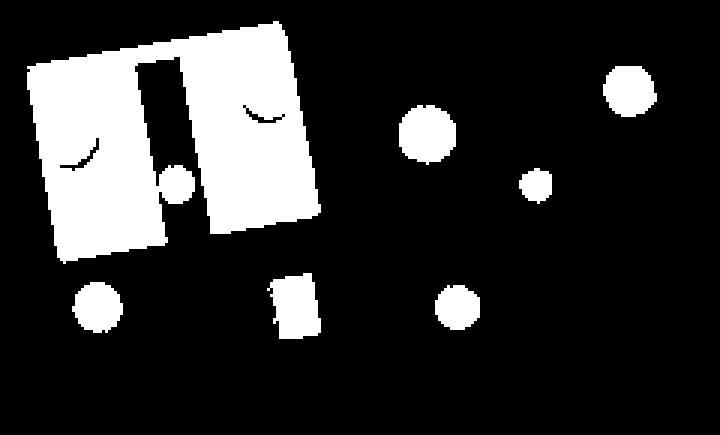

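The masks are clean: both blocks, the gap, the lid at pixel (243.4,176.3), and the jars and carton. Next I'll fit the stand frame and holder.

```bash
python3 - <<'E'
import numpy as np,cv2
from h import *
c=dict(np.load("top0.npz")); im=c["pixels"]; hsv=cv2.cvtColor(im,cv2.COLOR_RGB2HSV)
H,S,V=[hsv[...,i].astype(int) for i in range(3)]
wood=((S>50)&(H>8)&(H<40)&(V>60))
# row-wise gap edges: transitions (subpixel at half pixels)
L=[];Rr=[]
for v in list(range(140,169))+list(range(184,190)):
    row=wood[v,215:270]; idx=np.where(~row)[0]
    m=idx+215; m=m[(m>225)&(m<260)]
    if len(m): L.append((m.min()-.5,v)); Rr.append((m.max()+.5,v))
F1=[];F2=[]
for u in range(210,236): 
    col=wood[160:215,u]; w=np.where(col)[0]; w=w[w+160<206]; F1.append((u,w.max()+160.5))
for u in range(260,288):
    col=wood[160:200,u]; w=np.where(col)[0]; F2.append((u,w.max()+160.5))
def fit(P,z=.068):
    P=np.array(P); X=ray(c,P[:,0],P[:,1],z)[:,:2]
    vx,vy,x,y=cv2.fitLine(X.astype(np.float32),cv2.DIST_HUBER,0,.001,.001).ravel()
    return np.array([x,y]),np.array([vx,vy])
r={}
for n,P in dict(L=L,R=Rr,F1=F1,F2=F2).items():
    r[n]=fit(P); d=r[n][1]; print(n,r[n][0],np.degrees(np.arctan2(d[1],d[0])))
# outer edges of the blocks
O1=[];O2=[]
for v in range(145,195):
    w=np.where(wood[v,185:305])[0]+185; O1.append((w.min()-.5,v))
for v in range(130,180):
    w=np.where(wood[v,185:305])[0]+185; O2.append((w.max()+.5,v))
for n,P in dict(O1=O1,O2=O2).items():
    r[n]=fit(P); d=r[n][1]; print(n,r[n][0],np.degrees(np.arctan2(d[1],d[0])))
yaws=[]
for n in r:
    d=r[n][1]; a=np.degrees(np.arctan2(d[1],d[0])); a=(a+45)%90-45; yaws.append(a)
print("yaws",np.round(yaws,2)); yaw=np.radians(np.median(yaws))
ex=np.array([np.cos(yaw),np.sin(yaw)]); ey=np.array([-ex[1],ex[0]])
ys={n:r[n][0]@ey for n in("L","R","O1","O2")}; xs={n:r[n][0]@ex for n in("F1","F2")}
print(ys,xs,"gap",ys["L"]-ys["R"],"outer",ys["O1"]-ys["O2"])
cy=np.mean(list(ys.values())); cx=np.mean(list(xs.values()))
M=cx*ex+cy*ey; print("mouth",M,"yaw",np.degrees(yaw))
np.savez("stand.npz",M=M,ex=ex,ey=ey,yaw=yaw)
for nm,u,z in (("lid",(243.371,176.309),.018),("jc",(217.05,217.03),.053),("ja",(206.9,159.29),.113),("jb",(274.35,144.8),.110)):
    p=ray(c,*u,z)[0,:2]-M; print(nm,p@ex,p@ey)
# scene-view overlay check
s=dict(np.load("scene0.npz"))
g=lambda x,y,z:np.r_[M+x*ex+y*ey,.008+z]
pts=[g(0,20,.06),g(0,-20,.06),g(0,110,.06),g(0,-110,.06),g(-.13,110e-3,0),g(-.13,-.11,0)]
pts=[g(x,y,z) for x,y,z in[(0,.02,.06),(0,-.02,.06),(0,.11,.06),(0,-.11,.06),(-.13,.11,0),(-.13,-.11,0),(.155,.02,.06),(.155,-.02,.06)]]
for cam,n,cr in((s,"s",(slice(190,300),slice(175,315))),(c,"t",(slice(115,260),slice(185,305)))):
    b=np.ascontiguousarray(cv2.resize(cam["pixels"][cr][:,:,::-1],None,fx=5 if n=="s" else 4,fy=5 if n=="s" else 4,interpolation=2)); k=5 if n=="s" else 4
    for p in proj(cam,pts): cv2.circle(b,tuple(np.int32(((p-[cr[1].start,cr[0].start])+.5)*k)),3,(255,0,255),1)
    cv2.imwrite(f"pics/ov_{n}.png",b)
E
```

```text
L [0.64416367 0.05354355] 9.4771385
R [0.64365256 0.01600984] 9.562715
F1 [0.5458982  0.08692376] -80.482956
F2 [ 0.56718355 -0.04282888] -80.40362
O1 [0.62046957 0.14109227] 9.602735
O2 [ 0.6552105  -0.07547584] 9.547944
yaws [9.48 9.56 9.52 9.6  9.6  9.55]
{'L': np.float32(-0.054130454), 'R': np.float32(-0.09105856), 'O1': np.float32(0.036136813), 'O2': np.float32(-0.18319356)} {'F1': np.float32(0.5527536), 'F2': np.float32(0.5522047)} gap 0.036928106 outer 0.21933037
mouth [0.5569421  0.01966373] yaw 9.555327
lid 0.05323048648595026 0.0020057282259144608
jc -0.04022281727450279 0.08509488797341232
ja 0.09507479575275445 0.08174299603103999
jb 0.1014487285961177 -0.08253836914497631
```

View pics/ov_s.png

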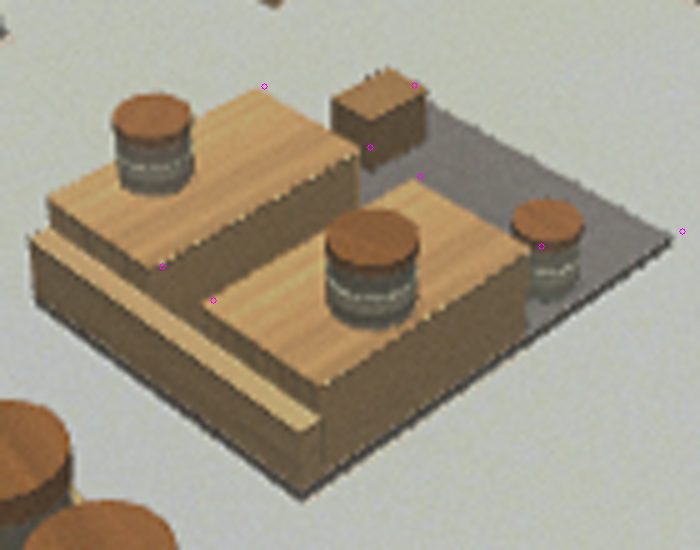

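View pics/ov_t.png

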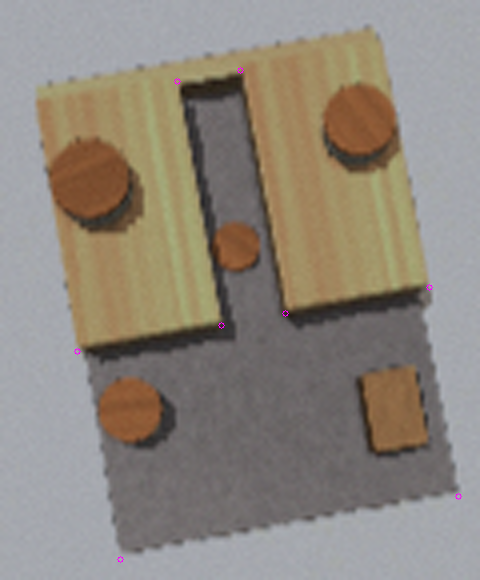

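Overlay check: in the scene view the front corners are drawn about 2 px outward, e.g. (541,246) against the true (528,250). The top-view front-edge mask therefore included some of the front face. I'll refine x from the board edges and scene corners, and measure the holder too.

```bash
python3 - <<'E'
import numpy as np,cv2
from h import *
d=np.load("stand.npz"); M,ex,ey=d["M"],d["ex"],d["ey"]
c=dict(np.load("top0.npz")); s=dict(np.load("scene0.npz"))
def loc(cam,uv,z): p=ray(cam,uv[0],uv[1],z)[0,:2]-M; return np.round([p@ex*1e3,p@ey*1e3],1)
S=lambda x,y:(x/5-.5+175,y/5-.5+190)
for n,p,z in [("blkL front left",(530,250),.068),("blkL front gap",(418,178),.068),("blkR front gap",(360,153),.068),("blkR front right",(262,87),.068),("ledge frontleft",(674,239),.008),("blkL back gap",(205,300),.068),("blkR back gap",(155,268),.068),("blkL back left",(325,385),.068),("blkR backright",(48,198),.068)]:
    print(n,loc(s,S(*p),z))
# board front edge in top by gradient
g=cv2.GaussianBlur(c["pixels"].astype(np.float32),(0,0),.7).mean(2)
P=[]
for u in range(222,290):
    v0=int(round(115+(548-(u-185)*4*(58/335)+ (118*58/335))/4)); col=g[v0-7:v0+8,u]; k=np.argmax(np.diff(col)); P.append((u,v0-7+k+.5))
P=np.array(P); X=ray(c,P[:,0],P[:,1],.008)[:,:2]-M; print("front edge x",np.round(np.percentile(X@ex*1e3,[10,50,90]),1))
P=[]
hsv=cv2.cvtColor(c["pixels"],cv2.COLOR_RGB2HSV).astype(int)
for u in (215,222,229,262,270,280):
    v=np.arange(185,208) if u<240 else np.arange(180,198); print(u,[(int(a),*c["pixels"][a,u]) for a in v if 1][::1][:0], "V",[(int(a),int(hsv[a,u,2])) for a in v][4:])
E
```

```text
blkL front left [  6.6 107.6]
blkL front gap [ 2.  19.8]
blkR front gap [  8.1 -20.4]
blkR front right [   1.7 -110.2]
ledge frontleft [-121.1  110.8]
blkL back gap [157.7  16.7]
blkR back gap [158.9 -21.9]
blkL back left [159.1 107.9]
blkR backright [ 160.8 -111.2]
front edge x [-127.9 -127.  -125.9]
215 [] V [(189, 161), (190, 161), (191, 162), (192, 162), (193, 162), (194, 161), (195, 160), (196, 160), (197, 164), (198, 159), (199, 133), (200, 79), (201, 51), (202, 49), (203, 49), (204, 94), (205, 109), (206, 114), (207, 110)]
222 [] V [(189, 162), (190, 163), (191, 163), (192, 161), (193, 163), (194, 164), (195, 161), (196, 158), (197, 164), (198, 118), (199, 59), (200, 47), (201, 50), (202, 55), (203, 94), (204, 114), (205, 112), (206, 109), (207, 108)]
229 [] V [(189, 161), (190, 162), (191, 161), (192, 164), (193, 162), (194, 163), (195, 162), (196, 160), (197, 109), (198, 55), (199, 45), (200, 48), (201, 54), (202, 88), (203, 110), (204, 107), (205, 105), (206, 113), (207, 107)]
262 [] V [(184, 165), (185, 163), (186, 162), (187, 163), (188, 159), (189, 162), (190, 158), (191, 107), (192, 52), (193, 48), (194, 46), (195, 52), (196, 92), (197, 110)]
270 [] V [(184, 164), (185, 162), (186, 160), (187, 162), (188, 160), (189, 133), (190, 74), (191, 50), (192, 46), (193, 57), (194, 87), (195, 106), (196, 105), (197, 105)]
280 [] V [(184, 162), (185, 163), (186, 163), (187, 148), (188, 90), (189, 48), (190, 48), (191, 47), (192, 56), (193, 93), (194, 107), (195, 108), (196, 108), (197, 103)]
```

```bash
python3 - <<'E'
import cv2,numpy as np
t=np.load("top0.npz")["pixels"]; s=np.load("scene0.npz")["pixels"]
a=t[228:266,112:145]; b=s[196:242,340:375]
def up(a,k): return cv2.resize(np.clip(a.astype(np.float32)*1.8,0,255).astype(np.uint8)[:,:,::-1],None,fx=k,fy=k,interpolation=cv2.INTER_NEAREST)
A=up(a,12);B=up(b,12)
for im,(ox,oy) in ((A,(112,228)),(B,(340,196))):
    for i in range(0,im.shape[1],60): cv2.putText(im,str(ox+i//12),(i,10),0,.35,(0,0,255),1); cv2.line(im,(i,12),(i,18),(0,0,255),1)
    for i in range(60,im.shape[0],60): cv2.putText(im,str(oy+i//12),(0,i+4),0,.35,(0,0,255),1)
cv2.imwrite("pics/hA.png",A);cv2.imwrite("pics/hB.png",B)
E
```

```text
(no output)
```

View pics/hA.png

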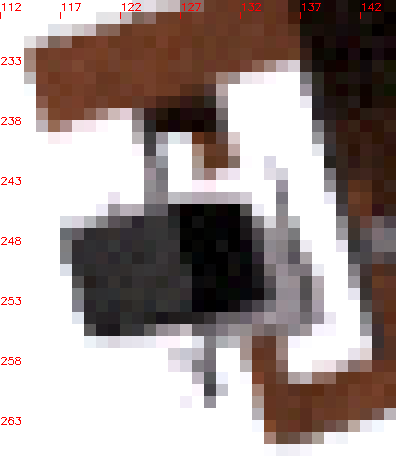

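View pics/hB.png

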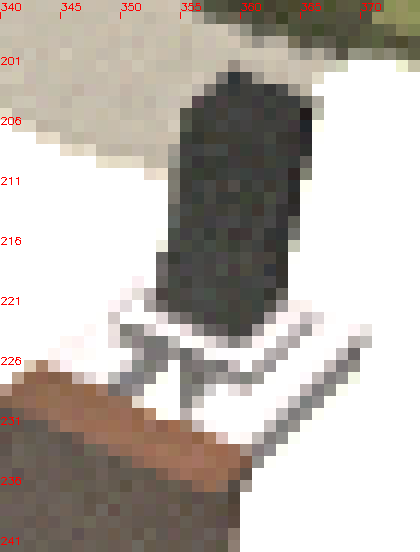

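```bash
python3 - <<'E'
import numpy as np,cv2
from h import *
c=dict(np.load("top0.npz")); s=dict(np.load("scene0.npz"))
g=c["pixels"].astype(np.float32)
def sub(a,b):# signed gradient peak subpixel between
    pass
def edge_rows(ch,rows,lo,hi,sign):
    out=[]
    for v in rows:
        r=ch[v,lo:hi]; d=np.diff(r)*sign; k=int(np.argmax(d)); w=np.clip(d[max(0,k-1):k+2],0,None); out.append((lo+.5+(np.arange(max(0,k-1),max(0,k-1)+len(w))*w).sum()/w.sum(),v))
    return np.array(out)
def edge_cols(ch,cols,lo,hi,sign):
    e=edge_rows(ch.T.copy(),cols,lo,hi,sign); return e[:,::-1]
def fit(P,z):
    X=ray(c,P[:,0],P[:,1],z)[:,:2]; vx,vy,x,y=cv2.fitLine(X.astype(np.float32),cv2.DIST_HUBER,0,.001,.001).ravel()
    a=np.degrees(np.arctan2(vy,vx)); return np.array([x,y]),(a+45)%90-45
gr=g.mean(2); b=g[...,2]
print("prong right outer",fit(edge_rows(b,range(236,256),137-1,146,-1),.165))
P=np.vstack([edge_cols(b,range(117,123),233,242,1),edge_cols(b,range(131,136),230,239,1)]); print("post front",fit(P,.165))
P=edge_cols(b,range(116,135),222,238,-1); print(np.round(P,1).tolist()); print("post back",fit(P,.165))
# handle top face
print("handle left",fit(edge_rows(gr,range(248,255),112,123,-1),.221))
print("handle back",fit(edge_cols(gr,range(118,126),242,250,-1),.221))
print("handle front",fit(edge_cols(gr,range(120,126),251,260,1),.221))
rg=g[...,1]
print("handle right(top/side)",fit(edge_rows(rg,range(247,253),123,130,-1),.221))
T=ray(c,122.3,250.2,.221)[0]; print("handle top manual",T)
S=lambda x,y:(x/12-.5+340,y/12-.5+196)
for p in [(232,68),(312,92),(180,105)]: print("scene",ray(s,*S(*p),.221)[0])
E
```

```text
prong right outer (array([0.44184875, 0.26013207], dtype=float32), np.float32(14.767513))
post front (array([0.45937085, 0.29129818], dtype=float32), np.float32(15.24028))
[[116.0, 230.4], [117.0, 230.4], [118.0, 230.1], [119.0, 230.1], [120.0, 229.4], [121.0, 229.4], [122.0, 229.1], [123.0, 228.4], [124.0, 228.4], [125.0, 228.1], [126.0, 228.1], [127.0, 227.4], [128.0, 227.4], [129.0, 227.1], [130.0, 226.7], [131.0, 226.4], [132.0, 226.2], [133.0, 226.1], [134.0, 225.4]]
post back (array([0.4757954 , 0.29313672], dtype=float32), np.float32(14.890663))
handle left (array([0.4281838 , 0.29043356], dtype=float32), np.float32(15.163132))
handle back (array([0.43947935, 0.2823955 ], dtype=float32), np.float32(9.732918))
handle front (array([0.41873473, 0.27994767], dtype=float32), np.float32(7.249443))
handle right(top/side) (array([0.43090782, 0.27104816], dtype=float32), np.float32(15.640869))
handle top manual [0.4296421  0.28056838 0.221     ]
scene [0.42734036 0.26914025 0.221     ]
scene [0.42099331 0.28439509 0.221     ]
scene [0.44609441 0.27252014 0.221     ]
```

The holder yaw is about 15.0° and the handle is at about (0.431, 0.280), averaging both views. The stand mouth shifts 3 mm into the gap, giving a lid x of about 50 mm. Next is a helper that converts world targets to tool shifts.

```bash
cat >> h.py <<'E'
from scipy.spatial.transform import Rotation as Ro
MO=np.array([0.5569421,0.01966373])+.003*np.array([np.cos(np.radians(9.555)),np.sin(np.radians(9.555))])
SY=np.radians(9.555)
def stand(x,y): # mm -> world
    e=np.array([np.cos(SY),np.sin(SY)]); return MO+(x*e+y*np.array([-e[1],e[0]]))/1e3
def tostand(p):
    e=np.array([np.cos(SY),np.sin(SY)]); d=np.asarray(p)[:2]-MO; return np.array([d@e,d@np.array([-e[1],e[0]])])*1e3
def shift(frm,rot,to): # mm in tool axes
    return np.round(Ro.from_euler("xyz",rot).inv().apply(np.asarray(to)-frm)*1e3,1)
def state():
    from station import get_obs
    o=get_obs(); print("t",round(o["time_s"],3),"pos",np.round(o["ee_pos"],4),"rot",np.round(np.degrees(o["eef_rot"]),2),"F",np.round(o["force"],2),"w",round(o["grip_width"],4)); return o
E
python3 - <<'E'
from h import *
o=state(); r=o["eef_rot"]; p=o["ee_pos"]
w1=np.array([.45,-.1,.30]); w2=np.array([.4312,.28,.28])
print(shift(p,r,w1),shift(w1,r,w2)); print(stand(85,10))
E
```

```text
t 0.1 pos [ 0.1327 -0.5335  0.205 ] rot [ -90.06    0.   -166.03] F [ 0.28  0.89 -0.23] w 0.0939
[-412.6  -94.7 -344.2] [ -73.5   20.4 -373.3]
[0.64206131 0.0441325 ]
```

Emit:
step_arm([
  [-41, -9.5, -34.5, 0, 0, 0],
  [-41, -9.5, -34.5, 0, 0, 0],
  [-41, -9.5, -34.5, 0, 0, 0],
  [-41, -9.5, -34.5, 0, 0, 0],
  [-41, -9.5, -34.5, 0, 0, 0],
  [-41, -9.5, -34.5, 0, 0, 0],
  [-41, -9.5, -34.5, 0, 0, 0],
  [-41, -9.5, -34.5, 0, 0, 0],
  [-41, -9.5, -34.5, 0, 0, 0],
  [-41, -9.5, -34.5, 0, 0, 0],
])

```text
time_s: 1.35
ee_pos: [0.448, -0.0983, 0.3007]
eef_rot: [-1.571, -0.0, -2.898]
force: [0.4, -0.3, -0.5]
grip_width: 0.0947
```

Emit:
step_arm([
  [-9.2, 2.6, -46.7, 0, -1, 0],
  [-9.2, 2.6, -46.7, 0, 0, 0],
  [-9.2, 2.6, -46.7, 0, 0, 0],
  [-9.2, 2.6, -46.7, 0, 0, 0],
  [-9.2, 2.6, -46.7, 0, 0, 0],
  [-9.2, 2.6, -46.7, 0, 0, 0],
  [-9.2, 2.6, -46.7, 0, 0, 0],
  [-9.2, 2.6, -46.7, 0, 0, 0],
  [0, 0, 0, 0, 0, 0],
])

```text
time_s: 2.48
ee_pos: [0.422, 0.2821, 0.2787]
eef_rot: [-1.571, -0.002, -2.877]
force: [0.5, -0.6, -0.6]
grip_width: 0.0936
```

```bash
python3 - <<'E'
from h import *
o=state(); print(o["qpos"])
print(shift(o["ee_pos"],o["eef_rot"],[.4312,.28,.179]))
E
```

```text
t 2.475 pos [0.422  0.2821 0.2787] rot [-8.9990e+01 -1.0000e-01 -1.6484e+02] F [ 0.49 -0.59 -0.61] w 0.0936
[5.16994336e-01 1.57751158e-01 1.52532732e+00 2.22486138e-04
 1.46017403e+00 1.82322556e+00]
[-8.5 99.7  4.4]
```

Emit:
step_arm([
  [-8.5, 0, 4.4, 0, 0, 0],
  [0, 20, 0, 0, 0, 0],
  [0, 20, 0, 0, 0, 0],
  [0, 0, 0, 0, 0, 0],
])

```text
time_s: 2.98
ee_pos: [0.4324, 0.2766, 0.2388]
eef_rot: [-1.57, -0.002, -2.882]
force: [0.1, -0.1, -0.1]
grip_width: 0.0939
```

```bash
python3 - <<'E'
from h import *
from station import camera
o=state()
print(shift(o["ee_pos"],o["eef_rot"],[.4312,.28,.179]))
s=camera("scene");t=camera("top")
a=cv2.resize(s["pixels"][150:260,300:400],None,fx=5,fy=5,interpolation=2)
b=cv2.resize(t["pixels"][190:290,90:190],None,fx=5.5,fy=5.5,interpolation=2)
for c,im,k,(ox,oy) in((s,a,5,(300,150)),(t,b,5.5,(90,190))):
    p=proj(c,[[.4312,.28,.221],o["ee_pos"]]); 
    for q in p: cv2.circle(im,tuple(np.int32((q-[ox,oy]+.5)*k)),3,(255,0,255),1)
im=np.zeros((550,1060,3),np.uint8); im[:550,:500]=a; im[:550,510:]=b
im=cv2.resize(im,None,fx=.75,fy=.75,interpolation=cv2.INTER_AREA)
cv2.imwrite("pics/pre.png",im[:,:,::-1])
E
```

```text
t 2.975 pos [0.4324 0.2766 0.2388] rot [-8.9960e+01 -1.2000e-01 -1.6513e+02] F [ 0.1  -0.09 -0.05] w 0.0939
[ 0.2 59.8 -3.7]
```

View pics/pre.png

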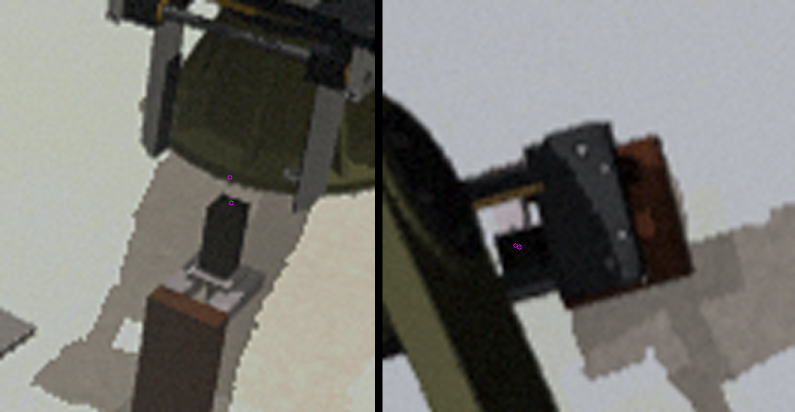

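Picture: the fingers straddle the handle in both views. In the scene view the handle top is at (228,202), between the fingertips at (155,155) and (298,208). Lowering now, then gripping.

Emit:
step_arm([
  [0, 10, -3, 0, 0, 0],
  [0, 20, 0, 0, 0, 0],
  [0, 20, 0, 0, 0, 0],
  [0, 9, 0, 0, 0, 0],
  [0, 0, 0, 0, 0, 0],
])

```text
time_s: 3.7
ee_pos: [0.4313, 0.2809, 0.1805]
eef_rot: [-1.571, -0.0, -2.88]
force: [0.0, 0.3, 0.2]
grip_width: 0.0938
```

```bash
python3 - <<'E'
from h import *
o=state()
print(shift(o["ee_pos"],o["eef_rot"],[.4312,.28,.179]))
E
```

```text
t 3.7 pos [0.4313 0.2809 0.1805] rot [-8.9990e+01 -3.0000e-02 -1.6503e+02] F [0.04 0.3  0.15] w 0.0938
[0.3 1.5 0.8]
```

Emit:
step_arm([
  [0, 1, 0, 0, 0, 0],
  [0, 0, 0, 0, 0, 0],
  [0, 0, 0, 0, 0, 0],
  [0, 0, 0, 0, 0, 0],
  [0, 0, 0, 0, 0, 0],
  [0, 0, 0, 0, 0, 0],
], gripper=-1, squeeze=8)

```text
time_s: 4.45
ee_pos: [0.4314, 0.2809, 0.1797]
eef_rot: [-1.571, 0.0, -2.88]
force: [-0.8, -0.4, 0.5]
grip_width: 0.0373
```

Emit:
step_arm([
  [0, 0, 0, 0, 0, 0],
  [0, 0, 0, 0, 0, 0],
  [0, 0, 0, 0, 0, 0],
  [0, 0, 0, 0, 0, 0],
])

```text
time_s: 4.95
ee_pos: [0.4314, 0.2808, 0.1797]
eef_rot: [-1.571, -0.0, -2.88]
force: [0.3, 0.2, -0.4]
grip_width: 0.02
```

Emit:
step_arm([
  [0, 0, 0, 0, 0, 0],
  [0, 0, 0, 0, 0, 0],
], squeeze=40)

```text
time_s: 5.2
ee_pos: [0.4314, 0.2808, 0.1796]
eef_rot: [-1.571, -0.0, -2.88]
force: [0.4, -1.4, 0.2]
grip_width: 0.0195
```

```bash
python3 - <<'E'
from h import *
o=state()
E
```

```text
t 5.2 pos [0.4314 0.2808 0.1796] rot [ -90.     -0.   -165.03] F [ 0.4  -1.37  0.2 ] w 0.0195
```

Emit:
step_arm([
  [0, -4, 0, 0, 0, 0],
  [0, -6, 0, 0, 0, 0],
  [0, -6, 0, 0, 0, 0],
  [0, 0, 0, 0, 0, 0],
])

```text
time_s: 5.7
ee_pos: [0.4316, 0.281, 0.1963]
eef_rot: [-1.571, 0.001, -2.88]
force: [0.3, 0.5, -0.7]
grip_width: 0.0196
```

Emit:
step_arm([
  [10, 0, 0, 0, 0, 0],
  [15, 0, 0, 0, 0, 0],
  [20, 0, 0, 0, 0, 0],
  [20, 0, 0, 0, 0, 0],
  [15, 0, 0, 0, 0, 0],
  [0, 0, 0, 0, 0, 0],
])

```text
time_s: 6.45
ee_pos: [0.3535, 0.2601, 0.1959]
eef_rot: [-1.571, 0.0, -2.88]
force: [0.2, 0.6, -0.9]
grip_width: 0.0195
```

```bash
python3 - <<'E'
from h import *
from station import camera
o=state()
s=camera("scene");t=camera("top")
np.savez("s1.npz",**s);np.savez("t1.npz",**t)
a=cv2.resize(s["pixels"][170:300,310:410],None,fx=4,fy=4,interpolation=2)
b=cv2.resize(t["pixels"][200:330,90:190],None,fx=4,fy=4,interpolation=2)
cv2.imwrite("pics/lift.png",np.hstack([a,b])[:,:,::-1])
E
```

```text
t 6.45 pos [0.3535 0.2601 0.1959] rot [-9.001e+01  3.000e-02 -1.650e+02] F [ 0.19  0.6  -0.9 ] w 0.0195
```

View pics/lift.png

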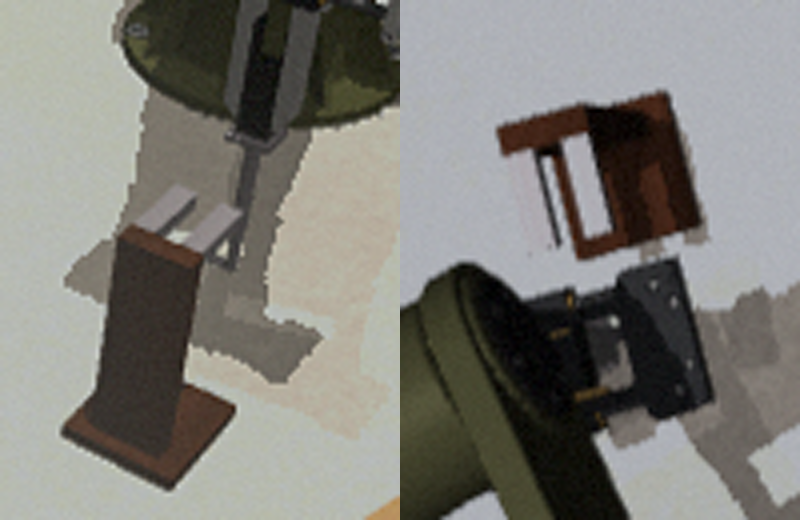

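The rod is out and free: in the scene panel the collar is at (255,138) and the foot at (235,262). Lifting, then measuring its length.

Emit:
step_arm([
  [0, -30, 0, 0, 0, 0],
  [0, -40, 0, 0, 0, 0],
  [0, -34, 0, 0, 0, 0],
  [40, 0, 40, 0, 0, 0],
  [0, 0, 0, 0, 0, 0],
])

```text
time_s: 7.18
ee_pos: [0.3253, 0.2099, 0.3002]
eef_rot: [-1.571, 0.001, -2.882]
force: [-0.4, -0.4, -0.7]
grip_width: 0.0197
```

```bash
python3 - <<'E'
from h import *
from station import camera
o=state()
s=camera("scene"); np.savez("s1.npz",**s)
p=o["ee_pos"]; q=proj(s,[p,p-[0,0,.006],p-[0,0,.012],p-[0,0,.117],p-[0,0,.152]]); print(q)
x0,y0=int(q[0,0])-50,int(q[0,1])-40
a=cv2.resize(s["pixels"][y0:y0+120,x0:x0+100],None,fx=5,fy=5,interpolation=2)
for r in q: cv2.circle(a,tuple(np.int32((r-[x0,y0]+.5)*5)),3,(255,0,255),1)
print(x0,y0)
cv2.imwrite("pics/len.png",a[:,:,::-1])
E
```

```text
t 7.175 pos [0.3253 0.2099 0.3002] rot [-9.0010e+01  8.0000e-02 -1.6512e+02] F [-0.36 -0.37 -0.7 ] w 0.0197
[[373.09598668 151.75570407]
 [372.72582647 153.89763184]
 [372.35781688 156.02711504]
 [366.24701503 191.38719889]
 [364.33938626 202.42567059]]
323 111
```

View pics/len.png

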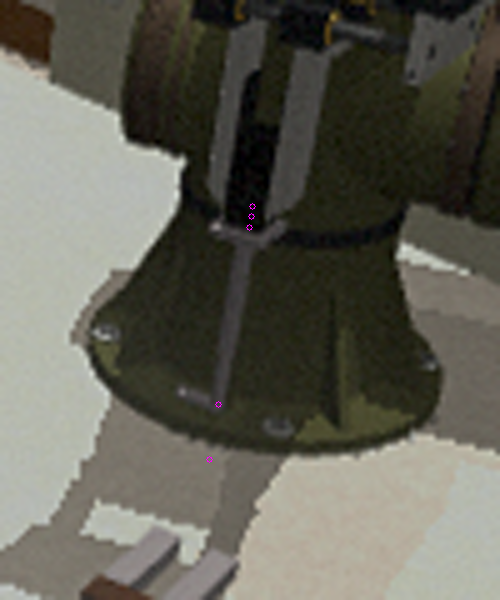

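The foot's underside is at about (219,407), and the 105 mm prediction was (219,404). So the rod is near its short end, about 105–110 mm, and I expect floor contact at TCP z of about 0.125–0.130.

```bash
python3 - <<'E'
from h import *
o=state(); g=np.r_[stand(85,10),.30]
print(g,shift(o["ee_pos"],o["eef_rot"],g))
E
```

```text
t 7.225 pos [0.326  0.2108 0.3001] rot [-9.0020e+01  7.0000e-02 -1.6511e+02] F [ 0.77  0.77 -1.81] w 0.0194
[0.64206131 0.0441325  0.3       ] [-262.6    0.4  242.3]
```

Emit:
step_arm([
  [-20, 0, 18, 0, 0, 0],
  [-35, 0, 32, 0, 0, 0],
  [-40, 0, 37, 0, 0, 0],
  [-40, 0, 37, 0, 0, 0],
  [-40, 0, 37, 0, 0, 0],
  [-40, 0, 37, 0, 0, 0],
  [-30, 0, 28, 0, 0, 0],
  [-17, 0, 16, 0, 0, 0],
  [0, 0, 0, 0, 5.4, 0],
  [0, 0, 0, 0, 0, 0],
  [0, 0, 0, 0, 0, 0],
])

```text
time_s: 8.6
ee_pos: [0.6416, 0.0455, 0.2992]
eef_rot: [-1.571, -0.0, -2.972]
force: [0.3, -0.2, -1.4]
grip_width: 0.02
```

```bash
python3 - <<'E'
from h import *
from station import camera
o=state(); g=np.r_[stand(85,10),.30]
print(tostand(o["ee_pos"]),shift(o["ee_pos"],o["eef_rot"],g))
E
```

```text
t 8.6 pos [0.6416 0.0455 0.2992] rot [-9.001e+01 -2.000e-02 -1.703e+02] F [ 0.34 -0.22 -1.39] w 0.02
[84.77753969 11.44154875] [-0.2 -0.8  1.4]
```

Emit:
step_arm([
  [0, 25, 1, 0, 0.1, 0],
  [0, 35, 0, 0, 0, 0],
  [0, 30, 0, 0, 0, 0],
  [0, 9, 0, 0, 0, 0],
  [0, 0, 0, 0, 0, 0],
  [0, 0, 0, 0, 0, 0],
])

```text
time_s: 9.35
ee_pos: [0.6421, 0.0442, 0.2022]
eef_rot: [-1.57, 0.002, -2.976]
force: [0.5, -0.1, -1.0]
grip_width: 0.0196
```

```bash
python3 - <<'E'
from h import *
from station import camera
o=state(); p=o["ee_pos"]; print(tostand(p))
s=camera("scene");t=camera("top"); np.savez("s2.npz",**s)
pts=[p-[0,0,.012],p-[0,0,.117]]
a=cv2.resize(s["pixels"][180:300,180:300],None,fx=4.5,fy=4.5,interpolation=2)
b=cv2.resize(t["pixels"][115:235,185:305],None,fx=4.,fy=4.,interpolation=2)
for r in proj(s,pts): cv2.circle(a,tuple(np.int32((r-[180,180]+.5)*4.5)),3,(255,0,255),1)
cv2.imwrite("pics/over.png",a[:,:,::-1]); cv2.imwrite("pics/over_t.png",b[:,:,::-1])
E
```

```text
t 9.35 pos [0.6421 0.0442 0.2022] rot [-8.9980e+01  1.3000e-01 -1.7051e+02] F [ 0.51 -0.12 -1.05] w 0.0196
[85.05023167 10.08619859]
```

View pics/over.png

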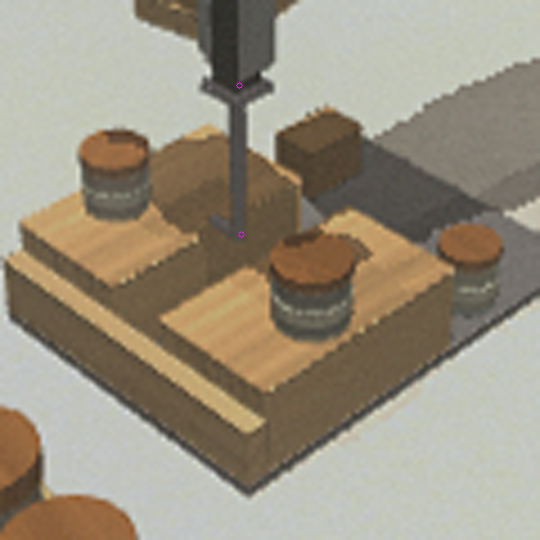

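View pics/over_t.png

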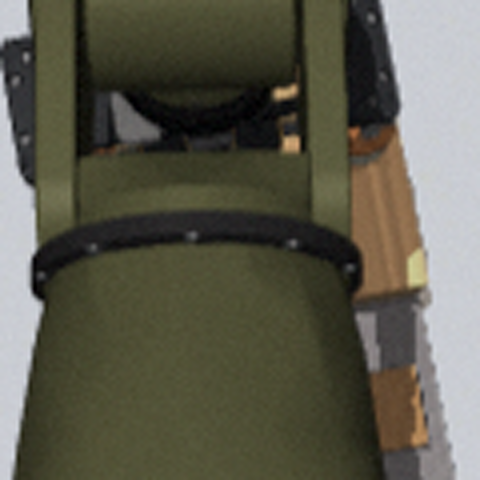

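```bash
python3 - <<'E'
from h import *
s=dict(np.load("s2.npz"))
a=s["pixels"][222:238,222:242]; 
cv2.imwrite("pics/foot.png",cv2.resize(a,None,fx=24,fy=24,interpolation=0)[:,:,::-1])
E
```

```text
(no output)
```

View pics/foot.png

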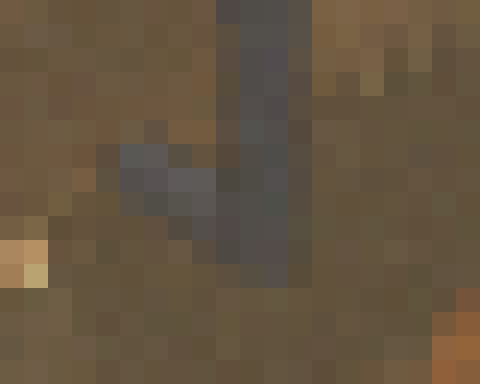

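```bash
python3 - <<'E'
from h import *
s=dict(np.load("s2.npz")); p=np.array([.6421,.0442,.2022])
for L in (.105,.110): print(L,proj(s,p-[0,0,.012+L]))
e=np.array([np.cos(SY),np.sin(SY)]); ey=np.array([-e[1],e[0]])
tip=np.r_[p[:2]-.024*ey,p[2]-.012-.105+.004]; print("tip",proj(s,tip))
for z in (.083,.087,.091):
    print(z,"axis",tostand(ray(s,232.5,232.0,z-.0+.002)[0]),"tip",tostand(ray(s,226.3,228.4,z+.004)[0]))
E
```

```text
0.105 [[233.26079802 231.66750868]]
0.11 [[233.29004164 233.16653314]]
tip [[227.16396873 226.69290852]]
0.083 axis [87.32426492  9.50960826] tip [ 89.96640736 -12.0898771 ]
0.087 axis [90.92779529 13.46156483] tip [93.56501848 -7.99991886]
0.091 axis [94.53132565 17.4135214 ] tip [97.1636296  -3.90996062]
```

The rod is consistent with the prediction to within about 1 px (bend at (232.5,233), tip at (226.3,228.4)), so the foot is inside the gap width. Lowering, then feeling in small steps.

Emit:
step_arm([
  [0, 15, 0, 0, 0, 0],
  [0, 15, 0, 0, 0, 0],
  [0, 15, 0, 0, 0, 0],
  [0, 10, 0, 0, 0, 0],
  [0, 6, 0, 0, 0, 0],
  [0, 0, 0, 0, 0, 0],
  [0, 0, 0, 0, 0, 0],
])

```text
time_s: 10.32
ee_pos: [0.6418, 0.0441, 0.1402]
eef_rot: [-1.571, 0.001, -2.976]
force: [-0.1, -0.4, -0.8]
grip_width: 0.0198
```

Emit:
step_arm([
  [0, 1, 0, 0, 0, 0],
  [0, 1, 0, 0, 0, 0],
  [0, 0, 0, 0, 0, 0],
])

```text
time_s: 10.7
ee_pos: [0.6415, 0.0441, 0.1376]
eef_rot: [-1.571, -0.0, -2.976]
force: [-0.0, -0.1, -1.3]
grip_width: 0.0195
```

Emit:
step_arm([
  [0, 1, 0, 0, 0, 0],
  [0, 1, 0, 0, 0, 0],
  [0, 0, 0, 0, 0, 0],
])

```text
time_s: 11.08
ee_pos: [0.6415, 0.0441, 0.1355]
eef_rot: [-1.571, -0.0, -2.976]
force: [-0.6, 0.0, -0.8]
grip_width: 0.0195
```

Emit:
step_arm([
  [0, 1, 0, 0, 0, 0],
  [0, 1, 0, 0, 0, 0],
  [0, 0, 0, 0, 0, 0],
])

```text
time_s: 11.45
ee_pos: [0.6415, 0.0441, 0.1336]
eef_rot: [-1.571, -0.0, -2.976]
force: [0.1, 0.7, -0.6]
grip_width: 0.02
```

Emit:
step_arm([
  [0, 1, 0, 0, 0, 0],
  [0, 0, 0, 0, 0, 0],
])

```text
time_s: 11.7
ee_pos: [0.6415, 0.0441, 0.1326]
eef_rot: [-1.571, -0.0, -2.976]
force: [0.1, -0.6, -1.1]
grip_width: 0.0198
```

Emit:
step_arm([
  [0, 1, 0, 0, 0, 0],
  [0, 0, 0, 0, 0, 0],
])

```text
time_s: 11.95
ee_pos: [0.6415, 0.0441, 0.1315]
eef_rot: [-1.571, -0.0, -2.976]
force: [0.1, -0.2, -1.6]
grip_width: 0.02
```

Emit:
step_arm([
  [0, 0.7, 0, 0, 0, 0],
  [0, 0, 0, 0, 0, 0],
])

```text
time_s: 12.2
ee_pos: [0.6415, 0.0441, 0.1309]
eef_rot: [-1.571, -0.0, -2.976]
force: [-0.1, -0.7, -2.5]
grip_width: 0.0195
```

Emit:
step_arm([
  [0, 0.7, 0, 0, 0, 0],
  [0, 0, 0, 0, 0, 0],
])

```text
time_s: 12.45
ee_pos: [0.6415, 0.0441, 0.1302]
eef_rot: [-1.571, -0.0, -2.976]
force: [-1.3, -0.0, -1.7]
grip_width: 0.0196
```

Emit:
step_arm([
  [0, 0.7, 0, 0, 0, 0],
  [0, 0, 0, 0, 0, 0],
])

```text
time_s: 12.7
ee_pos: [0.6415, 0.0441, 0.1295]
eef_rot: [-1.571, -0.0, -2.976]
force: [0.6, 0.5, -1.3]
grip_width: 0.0203
```

Emit:
step_arm([
  [0, 0.7, 0, 0, 0, 0],
  [0, 0, 0, 0, 0, 0],
])

```text
time_s: 12.95
ee_pos: [0.6415, 0.0441, 0.1288]
eef_rot: [-1.571, -0.0, -2.976]
force: [-0.5, 0.2, -1.3]
grip_width: 0.0199
```

Emit:
step_arm([
  [0, 0.7, 0, 0, 0, 0],
  [0, 0, 0, 0, 0, 0],
])

```text
time_s: 13.2
ee_pos: [0.6417, 0.0442, 0.1286]
eef_rot: [-1.571, 0.001, -2.976]
force: [-1.4, 0.7, 4.7]
grip_width: 0.0196
```

Emit:
step_arm([
  [0, 0.7, 0, 0, 0, 0],
  [0, 0, 0, 0, 0, 0],
])

```text
time_s: 13.45
ee_pos: [0.6418, 0.0442, 0.1286]
eef_rot: [-1.571, 0.001, -2.976]
force: [-2.3, 0.5, 9.0]
grip_width: 0.0199
```

The floor is felt: contact at TCP z = 0.1286 (about 10 N at most). Backing off to about 1.5 mm clear.

Emit:
step_arm([
  [0, -1.5, 0, 0, 0, 0],
  [0, -1.1, 0, 0, 0, 0],
  [0, 0, 0, 0, 0, 0],
])

```text
time_s: 13.82
ee_pos: [0.6415, 0.0441, 0.1298]
eef_rot: [-1.571, -0.0, -2.976]
force: [0.3, 0.7, -2.1]
grip_width: 0.0195
```

```bash
python3 - <<'E'
from h import *
o=state(); print(tostand(o["ee_pos"]))
g=np.r_[stand(-28,10),o["ee_pos"][2]]
print(shift(o["ee_pos"],o["eef_rot"],g))
E
```

```text
t 13.825 pos [0.6415 0.0441 0.1298] rot [-9.0000e+01 -1.0000e-02 -1.7053e+02] F [ 0.27  0.73 -2.05] w 0.0195
[84.44433803 10.08765109]
[112.4   0.    0.3]
```

Emit:
step_arm([
  [3, 0, 0, 0, 0, 0],
  [4, 0, 0, 0, 0, 0],
  [3, 0, 0, 0, 0, 0],
  [2, 0, 0, 0, 0, 0],
  [2, 0, 0, 0, 0, 0],
  [2, 0, 0, 0, 0, 0],
  [3, 0, 0, 0, 0, 0],
  [4, 0, 0, 0, 0, 0],
  [5, 0, 0, 0, 0, 0],
  [5, 0, 0, 0, 0, 0],
  [5, 0, 0, 0, 0, 0],
  [4, 0, 0, 0, 0, 0],
])

```text
time_s: 15.32
ee_pos: [0.5998, 0.0372, 0.1301]
eef_rot: [-1.571, -0.0, -2.976]
force: [1.1, 0.2, -0.7]
grip_width: 0.02
```

```bash
python3 - <<'E'
from h import *
from station import camera
o=state(); print(tostand(o["ee_pos"]))
s=camera("scene");t=camera("top")
a=cv2.resize(s["pixels"][180:300,180:300],None,fx=4,fy=4,interpolation=2)
b=cv2.resize(t["pixels"][115:235,185:305],None,fx=3,fy=4,interpolation=2)
cv2.imwrite("pics/rake1.png",np.hstack([a,b[:480]])[:,:,::-1])
E
```

```text
t 15.325 pos [0.5998 0.0372 0.1301] rot [ -90.     -0.   -170.53] F [ 1.12  0.23 -0.69] w 0.02
[42.1318592  10.14155396]
```

View pics/rake1.png

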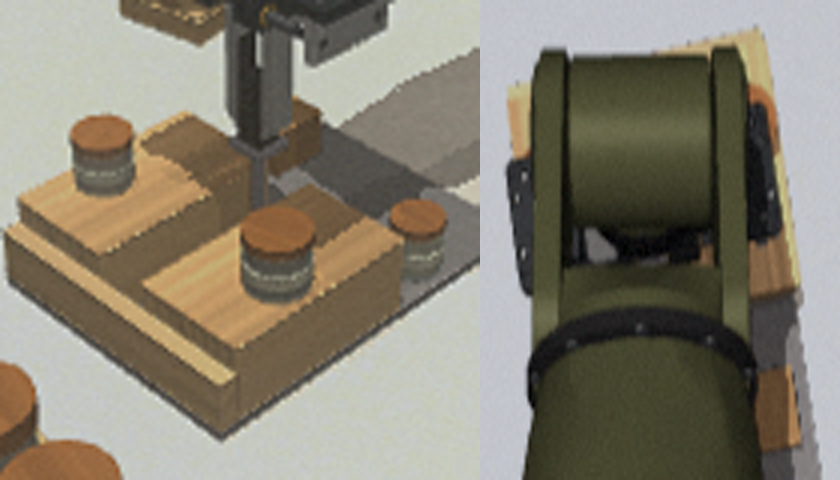

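The goods are undisturbed. The lid is hidden by the arm, so I'll keep raking slowly.

Emit:
step_arm([
  [3, 0, 0, 0, 0, 0],
  [5, 0, 0, 0, 0, 0],
  [5, 0, 0, 0, 0, 0],
  [5, 0, 0, 0, 0, 0],
  [5, 0, 0, 0, 0, 0],
  [5, 0, 0, 0, 0, 0],
  [5, 0, 0, 0, 0, 0],
  [5, 0, 0, 0, 0, 0],
  [5, 0, 0, 0, 0, 0],
  [5, 0, 0, 0, 0, 0],
  [5, 0, 0, 0, 0, 0],
  [3, 0, 0, 0, 0, 0],
])

```text
time_s: 16.92
ee_pos: [0.5446, 0.028, 0.1301]
eef_rot: [-1.571, -0.0, -2.976]
force: [-0.3, 0.6, -0.8]
grip_width: 0.0197
```

```bash
python3 - <<'E'
from h import *
from station import camera
o=state(); print(tostand(o["ee_pos"]))
s=camera("scene")
a=cv2.resize(s["pixels"][180:280,190:330],None,fx=5,fy=5,interpolation=2)
cv2.imwrite("pics/rake2.png",a[:,:,::-1])
E
```

```text
t 16.925 pos [0.5446 0.028  0.1301] rot [ -90.     -0.   -170.53] F [-0.29  0.63 -0.77] w 0.0197
[-13.81595495  10.22474295]
```

View pics/rake2.png

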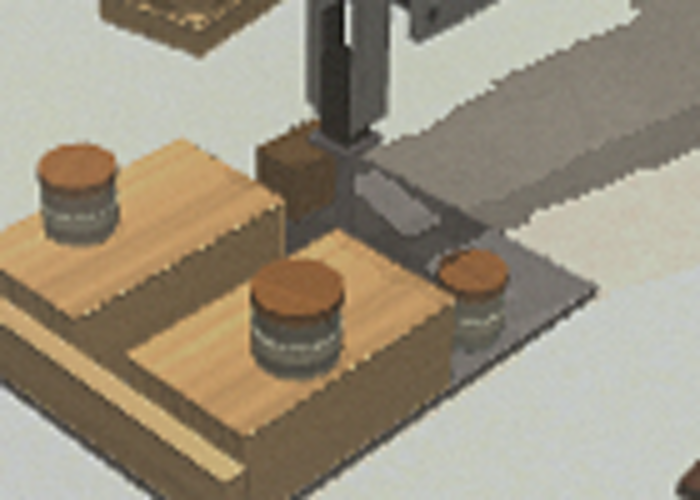

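```bash
python3 - <<'E'
from h import *
s=dict(np.load("scene0.npz"))
for x in (-20,-34,-50,-65): print(x,(proj(s,np.r_[stand(x,2),.018])-[190,180]+.5)*5)
E
```

```text
-20 [[342.43272858 271.32920952]]
-34 [[358.96171185 261.18092595]]
-50 [[377.57725599 249.75155866]]
-65 [[394.76895501 239.19638816]]
```

At the expected position (-34,2) the lid would be at (359,261), behind the left block's edge. I'll continue 26 mm so it becomes visible.

Emit:
step_arm([
  [3, 0, 0, 0, 0, 0],
  [4, 0, 0, 0, 0, 0],
  [5, 0, 0, 0, 0, 0],
  [5, 0, 0, 0, 0, 0],
  [5, 0, 0, 0, 0, 0],
  [3, 0, 0, 0, 0, 0],
  [1, 0, 0, 0, 0, 0],
  [0, 0, 0, 0, 0, 0],
])

```text
time_s: 17.98
ee_pos: [0.5192, 0.0237, 0.13]
eef_rot: [-1.571, -0.0, -2.976]
force: [-0.2, 0.1, -0.9]
grip_width: 0.0199
```

```bash
python3 - <<'E'
from h import *
from station import camera
o=state(); print(tostand(o["ee_pos"]))
s=camera("scene")
a=cv2.resize(s["pixels"][200:260,230:310],None,fx=9,fy=9,interpolation=2)
cv2.imwrite("pics/rake3.png",np.clip(a.astype(int)*1.5,0,255)[:,:,::-1])
E
```

```text
t 17.975 pos [0.5192 0.0237 0.13  ] rot [-9.0000e+01 -1.0000e-02 -1.7053e+02] F [-0.17  0.14 -0.87] w 0.0199
[-39.55233961  10.26660785][ WARN:0@1.947] global loadsave.cpp:1063 imwrite_ Unsupported depth image for selected encoder is fallbacked to CV_8U.
```

View pics/rake3.png

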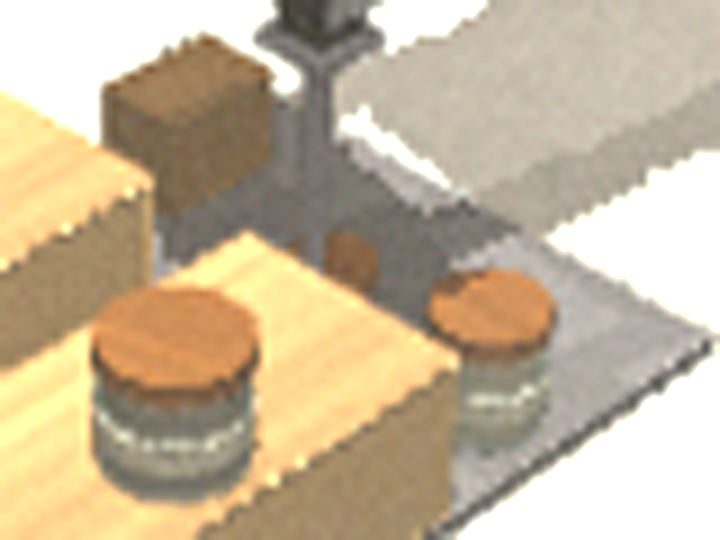

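The lid lies on the ledge at about (345,262), just beyond the rod. I'll back the rod off it, then lift.

Emit:
step_arm([
  [-3, 0, 0, 0, 0, 0],
  [-6, 0, 0, 0, 0, 0],
  [-3, 0, 0, 0, 0, 0],
  [0, -10, 0, 0, 0, 0],
  [0, -30, 0, 0, 0, 0],
  [0, -50, 0, 0, 0, 0],
  [0, -50, 0, 0, 0, 0],
  [0, -30, 0, 0, 0, 0],
  [0, 0, 0, 0, 0, 0],
])

```text
time_s: 19.15
ee_pos: [0.5315, 0.0257, 0.3024]
eef_rot: [-1.57, 0.004, -2.976]
force: [1.2, -0.6, -1.2]
grip_width: 0.0197
```

```bash
python3 - <<'E'
from h import *
from station import camera
o=state(); print(tostand(o["ee_pos"]))
# pre-slot point: nest pose TCP (.4314,.2808,.1796) backed 72 mm along -ex15, 16.5 up
e=np.array([np.cos(np.radians(15)),np.sin(np.radians(15))])
pre=np.r_[np.array([.4314,.2808])-.078*e,.30]
print(pre,shift(o["ee_pos"],o["eef_rot"],pre))
s=camera("scene")
a=cv2.resize(s["pixels"][150:260,190:330],None,fx=5,fy=5,interpolation=2)
cv2.imwrite("pics/up.png",a[:,:,::-1])
E
```

```text
t 19.15 pos [0.5315 0.0257 0.3024] rot [ -89.95    0.25 -170.53] F [ 1.16 -0.62 -1.17] w 0.0197
[-27.05757658  10.15656748]
[0.35605779 0.26061211 0.3       ] [ 134.4    1.6 -260.6]
```

View pics/up.png

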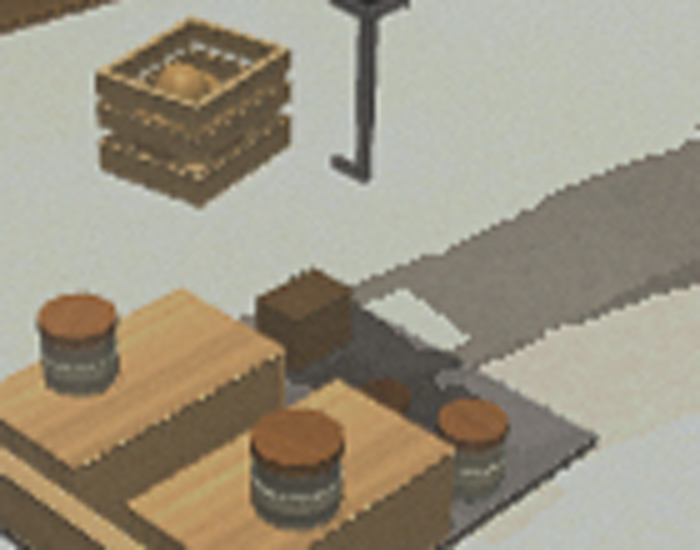

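The lid stays flat on the ledge at (387,393) and the rod is clear. Now back to the holder front.

Emit:
step_arm([
  [10, 0, -20, 0, 0, 0],
  [20, 0, -39, 0, 0, 0],
  [23, 0, -44, 0, 0, 0],
  [23, 0, -44, 0, 0, 0],
  [23, 0, -44, 0, 0, 0],
  [20, 0, -39, 0, 0, 0],
  [15, 0, -30, 0, -5.5, 0],
  [0, 0, 0, 0, 0, 0],
  [0, 0, 0, 0, 0, 0],
])

```text
time_s: 20.32
ee_pos: [0.3556, 0.26, 0.2993]
eef_rot: [-1.57, -0.001, -2.881]
force: [0.1, 0.3, -1.3]
grip_width: 0.0196
```

```bash
python3 - <<'E'
from h import *
from station import camera
t=camera("top")
o=state()
e=np.array([np.cos(np.radians(15)),np.sin(np.radians(15))])
pre=np.r_[np.array([.4314,.2808])-.078*e,.30]
print(pre,shift(o["ee_pos"],o["eef_rot"],pre), 180-165.03-0, np.degrees(o["eef_rot"][2]))
cv2.imwrite("pics/top2.png",cv2.resize(t["pixels"],(800,600),interpolation=2)[:,:,::-1]); np.savez("t3.npz",**t)
E
```

```text
t 20.375 pos [0.3559 0.2597 0.2995] rot [-8.9980e+01 -5.0000e-02 -1.6509e+02] F [-1.27  0.53 -1.08] w 0.0199
[0.35605779 0.26061211 0.3       ] [-0.3 -0.5 -0.8] 14.969999999999999 -165.09099081526236
```

View pics/top2.png

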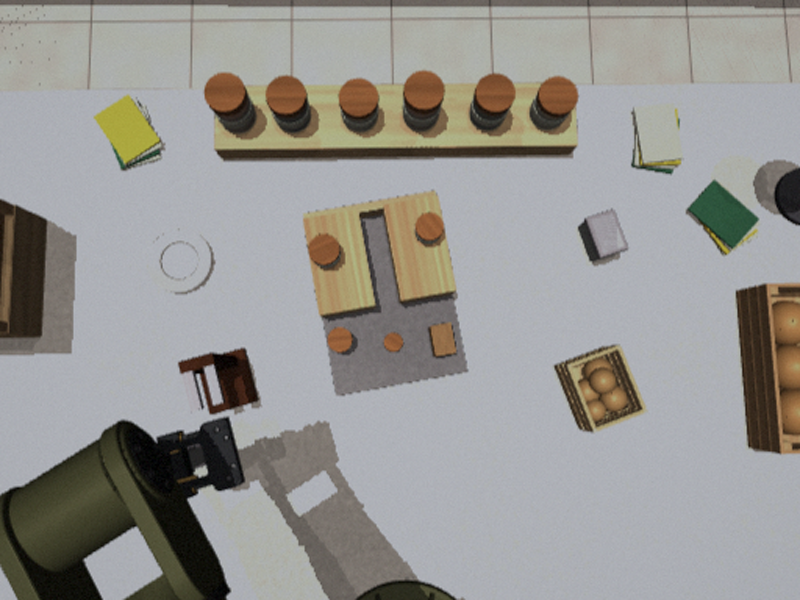

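The lid is on the ledge at (393,342), clear of the gap, and nothing else has moved. Now hanging the rod back.

Emit:
step_arm([
  [0, 25, -0.8, 0, 0, 0],
  [0, 35, 0, 0, 0, 0],
  [0, 30, 0, 0, 0, 0],
  [0, 13.5, 0, 0, 0, 0],
  [0, 0, 0, 0, 0, 0],
  [0, 0, 0, 0, 0, 0],
])

```text
time_s: 21.12
ee_pos: [0.3564, 0.261, 0.1976]
eef_rot: [-1.571, 0.002, -2.881]
force: [-0.3, 0.3, -1.4]
grip_width: 0.0201
```

```bash
python3 - <<'E'
from h import *
from station import camera
o=state()
print(shift(o["ee_pos"],o["eef_rot"],[.4314,.2808,.196]),shift(o["ee_pos"],o["eef_rot"],[.4314,.2808,.1796]))
s=camera("scene")
a=cv2.resize(s["pixels"][170:300,310:410],None,fx=4,fy=4,interpolation=2)
b=cv2.resize(np.load("s1.npz")["pixels"][170:300,310:410],None,fx=4,fy=4,interpolation=2)
cv2.imwrite("pics/pre_in.png",a[:,:,::-1])
E
```

```text
t 21.125 pos [0.3564 0.261  0.1976] rot [-9.0030e+01  9.0000e-02 -1.6506e+02] F [-0.32  0.25 -1.41] w 0.0201
[-77.5   1.7   0.2] [-77.5  18.1   0.2]
```

View pics/pre_in.png

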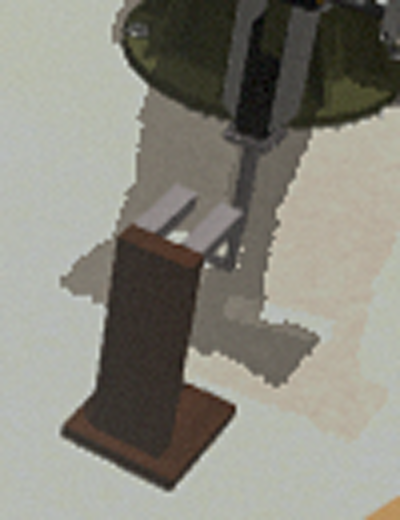

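Same pose as at the draw-out: collar at (255,138), foot at (235,262). Inserting.

Emit:
step_arm([
  [-10, 0, 0, 0, 0, 0],
  [-15, 0, 0, 0, 0, 0],
  [-18, 0, 0, 0, 0, 0],
  [-15, 0, 0, 0, 0, 0],
  [-12, 0, 0, 0, 0, 0],
  [-7.5, 0, 0, 0, 0, 0],
  [0, 0, 0, 0, 0, 0],
  [0, 0, 0, 0, 0, 0],
])

```text
time_s: 22.18
ee_pos: [0.4305, 0.2809, 0.1966]
eef_rot: [-1.571, -0.0, -2.88]
force: [-0.1, 0.1, -0.8]
grip_width: 0.0197
```

```bash
python3 - <<'E'
from h import *
o=state()
print(shift(o["ee_pos"],o["eef_rot"],[.4314,.2808,.1796]))
E
```

```text
t 22.175 pos [0.4305 0.2809 0.1966] rot [ -90.     -0.   -165.02] F [-0.14  0.1  -0.85] w 0.0197
[-0.8 17.   0.3]
```

Emit:
step_arm([
  [-0.8, 5, 0.2, 0, 0, 0],
  [0, 5, 0, 0, 0, 0],
  [0, 3.5, 0, 0, 0, 0],
  [0, 2, 0, 0, 0, 0],
  [0, 0, 0, 0, 0, 0],
])

```text
time_s: 22.8
ee_pos: [0.4316, 0.2809, 0.1809]
eef_rot: [-1.571, -0.0, -2.88]
force: [0.8, 0.2, -1.5]
grip_width: 0.0196
```

Emit:
step_arm([
  [0, 0.6, 0, 0, 0, 0],
  [0, 0, 0, 0, 0, 0],
])

```text
time_s: 23.05
ee_pos: [0.4316, 0.2809, 0.1805]
eef_rot: [-1.571, 0.0, -2.88]
force: [0.4, -0.2, -1.1]
grip_width: 0.0198
```

Emit:
step_arm([
  [0, 0.6, 0, 0, 0, 0],
  [0, 0, 0, 0, 0, 0],
])

```text
time_s: 23.3
ee_pos: [0.4316, 0.2809, 0.1798]
eef_rot: [-1.571, -0.0, -2.88]
force: [-0.1, 0.5, -1.3]
grip_width: 0.0196
```

Emit:
step_arm([
  [0, 0.5, 0, 0, 0, 0],
  [0, 0, 0, 0, 0, 0],
])

```text
time_s: 23.55
ee_pos: [0.4317, 0.2809, 0.1796]
eef_rot: [-1.571, 0.0, -2.88]
force: [-1.4, -0.0, 2.7]
grip_width: 0.0195
```

The collar is seated (upward 2.7 N at the same height as when taken). Releasing.

Emit:
step_arm([
  [0, 0, 0, 0, 0, 0],
  [0, 0, 0, 0, 0, 0],
  [0, 0, 0, 0, 0, 0],
], squeeze=5)

```text
time_s: 23.92
ee_pos: [0.4317, 0.281, 0.1796]
eef_rot: [-1.571, 0.0, -2.88]
force: [-1.8, -1.0, 5.5]
grip_width: 0.0199
```

Emit:
step_arm([
  [0, 0, 0, 0, 0, 0],
  [0, 0, 0, 0, 0, 0],
  [0, 0, 0, 0, 0, 0],
  [0, 0, 0, 0, 0, 0],
  [0, 0, 0, 0, 0, 0],
  [0, 0, 0, 0, 0, 0],
  [0, 0, 0, 0, 0, 0],
], gripper=0.6)

```text
time_s: 24.8
ee_pos: [0.4316, 0.2809, 0.1793]
eef_rot: [-1.571, -0.0, -2.88]
force: [0.3, 0.2, -0.1]
grip_width: 0.0751
```

Open. Rising straight up, then checking the hang.

Emit:
step_arm([
  [0, -15, 0, 0, 0, 0],
  [0, -30, 0, 0, 0, 0],
  [0, -40, 0, 0, 0, 0],
  [0, -40, 0, 0, 0, 0],
  [30, 0, 0, 0, 0, 0],
  [50, 0, 0, 0, 0, 0],
  [50, 0, 20, 0, 0, 0],
  [0, 0, 40, 0, 0, 0],
  [0, 0, 50, 0, 0, 0],
  [0, 0, 50, 0, 0, 0],
  [0, 0, 0, 0, 0, 0],
  [0, 0, 0, 0, 0, 0],
])

```text
time_s: 26.3
ee_pos: [0.3473, 0.0931, 0.305]
eef_rot: [-1.571, 0.001, -2.881]
force: [-0.8, 1.0, 0.3]
grip_width: 0.0753
```

```bash
python3 - <<'E'
from h import *
from station import camera
o=state()
s=camera("scene");t=camera("top")
np.savez("s4.npz",**s);np.savez("t4.npz",**t)
s0=np.load("scene0.npz")["pixels"];t0=np.load("top0.npz")["pixels"]
k=lambda a,r,c,f:cv2.resize(a[r[0]:r[1],c[0]:c[1]],None,fx=f,fy=f,interpolation=2)
cv2.imwrite("pics/fin_h.png",np.vstack([np.hstack([k(x,(195,300),(315,385),3) for x in(s0,s["pixels"])]+[k(x,(215,275),(105,175),2.6)[:0] for x in ()])])[:,:,::-1])
cv2.imwrite("pics/fin_t.png",np.hstack([k(x,(110,280),(100,310),1.9*1) for x in (t0,t["pixels"])])[:,:,::-1])
c=t; hsv=cv2.cvtColor(c["pixels"],cv2.COLOR_RGB2HSV).astype(int)
m=((hsv[...,1]>140)&(hsv[...,0]<16)&(hsv[...,2]>70)); m[:115]=0;m[260:]=0;m[:,:185]=0;m[:,305:]=0
n,l,st,ce=cv2.connectedComponentsWithStats(m.astype(np.uint8))
for i in range(1,n):
    if st[i,4]>20: print(st[i],ce[i],"lid-plane",tostand(ray(c,*ce[i],.018)[0]))
d=np.abs(s["pixels"].astype(int)-s0).max(2)
E
```

```text
t 26.3 pos [0.3473 0.0931 0.305 ] rot [-9.0010e+01  5.0000e-02 -1.6506e+02] F [-0.82  0.96  0.31] w 0.0753
[266 137  18  17 236] [274.33050847 144.80508475] lid-plane [117.48443977 -92.51063352]
[198 150  19  20 292] [206.94520548 159.39041096] lid-plane [110.90126398  87.03517497]
[210 210  15  15 177] [217.07909605 217.07909605] lid-plane [-41.22689471  87.01753314]
[246 214  12  11 100] [251.2  218.83] lid-plane [-61.43716066   2.07143263]
```

View pics/fin_h.png

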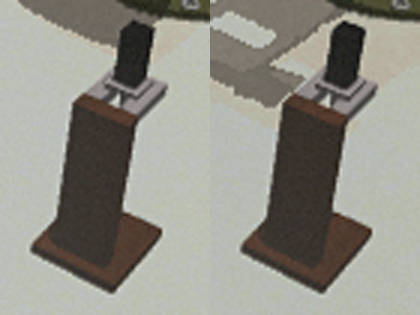

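View pics/fin_t.png

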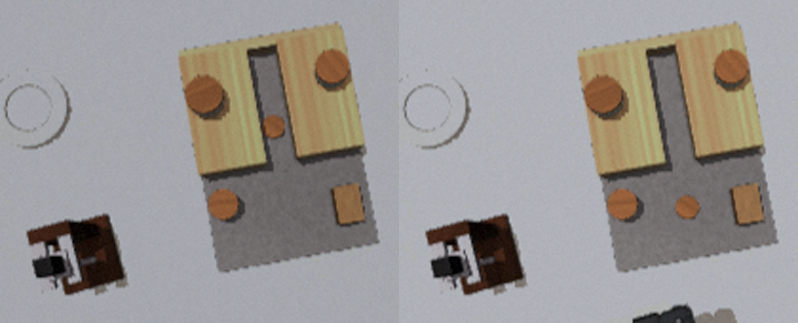

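Both comparisons match. The rod hangs as at first (handle at (345,55) in the right panel against (135,55) in the left). The lid is at (687,207) on the ledge, and the goods are unmoved. Handing in.

```bash
python3 - <<'E'
from station import job
print(job.hand_in())
E
```

```text
the job is handed in; nothing more can be done
None
```

The job is done and handed in at about 26 s of the 69 s allowed. The lid lies flat on the front ledge, clear of the gap, and the rod hangs back in its holder.

- **Feeling for the floor:** I lowered the foot behind the lid in small steps and touched the floor at tool height 0.1286 m. The highest force read was about 9 N (about 10 N allowing for the rod's weight). I then raised the foot about 1.5 mm before raking.
- **Raking:** the lid was pulled out slowly, with side forces of about 1 N or less at the readings. The last top picture puts its centre about 61 mm in front of the mouth and 2 mm off the middle. The ledge around it is bare, and no picture showed it tilted.
- **Hanging the rod back:** the collar seated at the same tool height as when I took it (0.1796 m). The contact force rose to 5.5 N before I opened the fingers. The before and after pictures of the holder look the same.
- **Goods:** jars a, b and c moved less than 0.15 px in the top view. The carton and plate look unmoved in the last pictures. I compared the tin only by eye in an earlier full view.

**Disagreements:** the two cameras differed by 2–5 mm on the stand and holder, so I used values between them. The arm hid the lid for most of the rake, and I first saw it again at the end, on the ledge.

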